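# Slide the polished instrument case down the pass lane

### The job

Push the instrument case along the pass lane, between the two guide rails, until its front end is up against the rubber buffers at the far end and it sits straight in the lane. Its aluminium sides and lid have just been polished and nothing may touch them, so push with the fingertips against its black back end, without lifting the case and without the case or the robot touching either rail. Leave the other things on the bench where they are, and finish with the hand clear.

Things in the scene. Friction and masses are not known exactly. Their poses are not given: they have to be found in the camera images.
- case: instrument case, a closed box 120 mm long (x) by 80 mm wide (y) by 46 mm high, 0.35 to 0.75 kg, bright aluminium with black plastic end caps (each 10 mm of the length, 79 mm wide, 45 mm high, flat faced, the back one plain) and a blue label on the lid towards the front. Loose, standing flat on the lane's deck before the rails. Origin: centre of its underside; x points to its front end (which goes to the stop), y to its left, z up.
- case_front (a point): middle of the lower edge of the case's front end, 60 mm ahead of the case's origin; axes as the case
- case_back (a point): middle of the lower edge of the case's back end (the end to push), 60 mm behind the case's origin; axes as the case
- skin_left: freshly polished left side of the case, upright sheet 100 mm long by 41 mm high whose outer face is 40 mm left of the case's middle; origin at its centre. Not to be touched.
- skin_right: freshly polished right side of the case, as skin_left but 40 mm to the right. Not to be touched.
- skin_top: freshly polished aluminium lid of the case, 100 by 77 mm, between the end caps, its top 46 mm above the underside of the case; origin at its centre. Not to be touched.
- lane: pass lane, screwed to the bench: grey deck 480 mm long (x) by 170 mm wide (y) and 12 mm thick with two black slide strips along it (flush). Origin: centre of the deck's underside, on the bench; x points along the lane in the pushing direction, from the open end to the stop, z up. The case starts on the open 220 mm before the rails, up to 16 mm off the lane's middle line and up to 0.18 rad askew, its front about 40 to 90 mm short of the rails' flared tips.
- lane_mouth (a point): point on the deck's top, on the lane's middle line, where the straight rails begin (20 mm behind the lane's origin); axes as the lane
- lane_stop (a point): point on the deck's top, on the lane's middle line, under the faces of the two black rubber buffers (20 mm round, 27 mm either side of the middle line, centres 18 mm above the deck) on the blue stop bar (30 mm high): the front end of the case belongs here. 208 mm ahead of the origin of the lane and 228 mm past lane_mouth; axes as the lane
- rail_left: left guide rail, fixed: bare aluminium bar 220 mm long, 12 mm wide, 18 mm high on the deck, its inner face 50 mm left of the lane's middle line (100 mm between the rails, so 10 mm free on each side of a centred case). Its tips, the 28 mm before lane_mouth, flare outwards by 0.35 rad. Origin: centre of the straight part's underside. Not to be touched by anything.
- rail_right: right guide rail, the mirror image of rail_left
- jar: small jar with a red cap, 52 mm across, 55 mm high, standing beside the lane; origin at the centre of its underside. Leave alone.
- tub: white open plastic tub 75 x 60 x 35 mm beside the lane; origin at the centre of its underside. Leave alone.
- loupe: black eye loupe, 36 mm across, 34 mm high, beside the lane; origin at the centre of its underside. Leave alone.
- driver: screwdriver with a yellow handle, 150 mm long, lying beside the lane; origin under its middle, x along the shaft. Leave alone.
There are look-alikes about, which are no part of the job. Of the things like the case, leave any that is yellow; of the rest the smaller one is meant.

How it is judged:
By the outcome, as a careful person would: the job done as asked, in the order asked, and still so for the second after the job is handed in, with the robot touching nothing.
It also fails if it takes over 58 s, if anything falls off the work surface, if the arm or the gripper's body presses on something with over 40 N, if the wrist force passes 120 N, or if a joint passes its speed limit or range.

### The arm

A 6-joint arm with a two-finger parallel gripper is mounted at the origin on the work surface. World frame = base frame: x ahead of the robot, y to its left, z up, the work surface at z = 0. Lengths are in m, angles in degrees, forces in N, time in s.
With the tool pointing down it reaches from about 0.3 to 0.875 m from the base axis. Payload 6.4 kg.
Tool frame: the origin (TCP) lies at the very end of the fingers, on their centre line; the grasp point (between the pads) lies 19 mm behind it; z points along the fingers, y is the direction in which the jaws open and shut (so a half turn about z gives the same grasp; the last joint's range is limited). The gripper opens to 85 mm and grips with 20 to 120 N. Pads are 22 mm wide; open, the fingers measure 114 mm over their backs; the gripper's body (76 mm by 85 mm) begins 54 mm behind the grasp point. The pads swing forward as they close: fully open they stand 13 mm farther back than shut.
Start: joints at [62.206, 10.359, 92.074, -0, 77.567, -11.82], TCP at [0.158, 0.553, 0.231] pointing down, gripper open.
Joint ranges: [-171.53, 171.53], [-51.25, 118.39], [17.06, 147.69], [-65.23, 245.23], [0, 150.52], [-178.68, 178.68]. Speed limits (degrees/s): [147.25, 147.25, 172.46, 180, 180, 180].

### API

Orientations are given as [roll, pitch, yaw] about the fixed x, y, z axes, in that order (R = Rz(yaw) Ry(pitch) Rx(roll)).
In Python, from cell import arm gives the robot as it stands.
- The arm moves only by the shell command python3 -m crank 'ROWS'. ROWS is JSON, a list of rows, each an object with "offset": the shift along the world's x, y, z in mm, a list of three; "angular": the turn, a rotation vector about the world's x, y, z in rad, a list of three; "hand": the finger opening in mm, from 0 to 85.4. A call has 1 to 12 rows; each row is the pose to reach, as a shift and turn from the pose measured when the call began; what a row does not reach only later rows make up. A row lasts 1/10 s, in which the tool goes at most 50 mm and 8.59 degrees, less where a joint would pass 70% of its speed; a pose out of reach is approached as far as the arm can. A call with a gripper value outside its range is refused whole. The fingers move at their own pace and stop on an object; the grip force is fixed at half the most. Time passes only in rows, so rows that repeat a pose let the fingers close. It gives the time, the measured TCP pose, the force and the opening at its end, in the units of the state.
- arm.read_state(): the state, without advancing time (a new reading comes with each control period).
- arm.capture(name): name is "side" or "top"; returns a dict with "pixels" (420x560x3 uint8, red, green, blue), "z_map" (420x560 float32, m along the optical axis (not along the pixel's ray), 0 where there is no reading), "vertical_fov" (degrees; the focal length in pixels is half the picture's height over the tangent of half this angle, whatever the lens; pixels are square), "cx", "cy" (the principal point, pixels), "position" and "rotation" of the camera in the world. Camera axes: x right, y up, looking along -z (the intrinsics and any distortion apply to the point x, -y, -z); pixel columns grow to the right and rows downward; lengths in m; the calibration is good to about 2 mm. A picture is of the moment at which its call begins.
- arm.job_done(): hands the job in, once; it reports no verdict.
Trained networks look in a picture, given as the dict that the camera call returned (one of the last four; its "shot" number tells which), for a name from the list of things; names that differ only in an ending like _2 or _b are one class to them, and where a whole thing is asked for, a point or a joint stands for the part that bears it (a point fixed in the world has none). Each returns a list of dicts, best first, with "confidence" (0 to 1); they miss things now and then, are a little off and sometimes report something else, mostly with a low value. They report only what shows in the picture. A call takes as long as a camera call. They do not tell look-alikes from the thing itself.
- arm.spot_in(picture, name): "point" ([x, y, z] in m, in world coordinates, good to about 4 mm: the middle of the surface that is visible of it).
- arm.spot_point(picture, name): "point" ([x, y, z] in m, in world coordinates, good to about 4 mm: a listed point, or the origin of a listed thing).
The state is a dict: "time": time; "joint_positions": joint angles; "dq": joint speeds; "joint_efforts": joint torques, N m; "ee_pos": TCP position; "tool_rot": TCP orientation; "force": force on the tool from outside, world axes, zero at the start; "torque": the same for the moment, N m; "opening": finger opening in m.
Only numpy, scipy, OpenCV 4.12 (cv2) and the standard library are available. Lean on these libraries where they do the work, as an engineer would, in place of code of your own. Each camera call takes 0.05 s, during which the arm holds its last target. There are 200 camera calls.

## Working session

There is one attempt and no reset: what is moved stays moved. The work goes in short steps, Python scripts to look and compute and a shell command to move; the robot and the scene stay as the last step left them, time stands still between calls to the robot, and variables do not carry over. Pictures are saved under pics/ and viewed, about 8 in all and at most 12, crops included, and the job is handed in when it is done.

```bash
ls; mkdir -p pics
cat > h.py <<'E'
import numpy as np, cv2
from cell import arm
def save(p,name,crop=None,s=1):
    im=p["pixels"][...,::-1]
    if crop: r0,r1,c0,c1=crop; im=im[r0:r1,c0:c1]
    cv2.imwrite("pics/"+name,cv2.resize(np.ascontiguousarray(im),None,fx=s,fy=s,interpolation=cv2.INTER_CUBIC))
def cloud(p):
    d=p["z_map"]; f=210/np.tan(np.radians(p["vertical_fov"])/2)
    v,u=np.mgrid[:420,:560]
    c=np.stack([(u-p["cx"])/f*d,-(v-p["cy"])/f*d,-d],-1)
    R=np.array(p["rotation"]); 
    return c@R.T+np.array(p["position"])
E
python3 - <<'E'
from h import *
for n in ("top","side"):
    p=arm.capture(n); save(p,n+"0.png")
    print(n,{k:v for k,v in p.items() if k not in("pixels","z_map")})
    for t in("case","lane_mouth","lane_stop","lane","rail_left","jar","tub","loupe","driver","case_back"):
        print(t,[(np.round(d["point"],3).tolist(),round(d["confidence"],2)) for d in arm.spot_point(p,t)])
print(arm.read_state())
E
```

```text
pics
top {'vertical_fov': 48.76023507893157, 'cx': 280.64403380370277, 'cy': 210.51043044310723, 'position': array([ 0.47721669, -0.03593732,  0.91961936]), 'rotation': array([  3.46630678,  -0.93198216, -90.19404366]), 'shot': 1}
case [([0.54, -0.176, 0.011], 0.87), ([0.598, -0.355, -0.002], 0.87), ([0.316, -0.175, 0.004], 0.85)]
lane_mouth []
lane_stop [([0.618, 0.196, 0.01], 0.64), ([0.656, 0.066, 0.013], 0.42)]
lane [([0.582, -0.013, -0.001], 0.64)]
rail_left [([0.545, 0.089, 0.012], 0.94), ([0.582, -0.011, -0.001], 0.15)]
jar [([0.755, 0.105, 0.003], 0.8)]
tub [([0.737, -0.038, 0.002], 0.64)]
loupe [([0.47, 0.051, 0.001], 0.53), ([0.547, 0.09, 0.012], 0.42)]
driver [([0.685, -0.186, -0.0], 0.96)]
case_back [([0.396, -0.174, -0.003], 0.84), ([0.553, -0.395, -0.004], 0.77)]
side {'vertical_fov': 49.007087442458584, 'cx': 284.7353095411009, 'cy': 208.22562523273385, 'position': array([ 0.14203444, -0.47817772,  0.71938248]), 'rotation': array([ 41.87760575,   0.6666395 , -43.74963692]), 'shot': 2}
case [([0.545, -0.178, 0.01], 0.94), ([0.318, -0.175, 0.001], 0.76), ([0.544, 0.093, 
[... 683 characters left out ...]
, 0.86), ([0.524, -0.233, 0.016], 0.81)]
{'time': 1.1, 'joint_positions': array([ 6.22072398e+01,  1.03606872e+01,  9.20761534e+01,  5.84380362e-04,
        7.75659426e+01, -1.18203534e+01]), 'dq': array([ 0.00377107,  0.0158476 ,  0.04563066, -0.09252826, -0.01973301,
        0.03581833]), 'joint_efforts': array([-1.13528990e-04, -4.44844329e+01, -3.51685238e+01, -1.85350536e-04,
        6.81689817e-04, -1.09553292e-05]), 'ee_pos': array([0.15820864, 0.55280881, 0.23125713]), 'tool_rot': array([-1.79997393e+02, -1.12867184e-03,  1.64027467e+02]), 'force': array([ 0.02964995,  0.07740021, -0.22752071]), 'torque': array([-0.00266492,  0.02284313,  0.00998386]), 'opening': 0.08502479799993844}
```

View pics/top0.png

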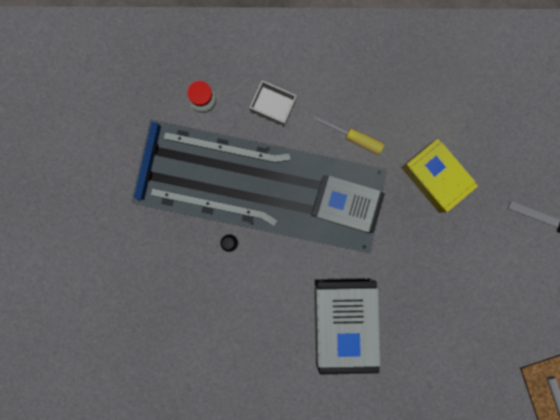

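View pics/side0.png

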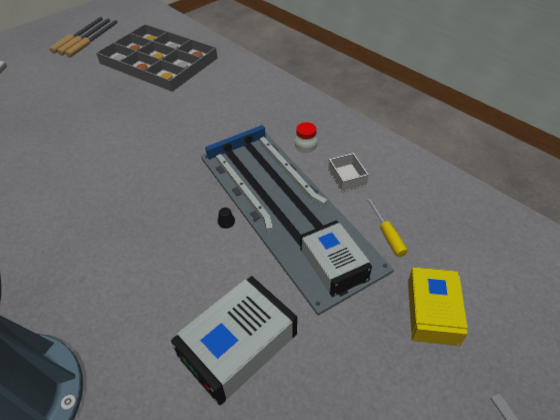

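Candidates for the case (top picture): the silver box on the lane (348,204), the larger silver box (348,327), and the yellow box (441,176). I discard the yellow one and take the smaller silver one, on the lane at (348,204). Next I measure it and view a close crop.

```bash
cat >> h.py <<'E'
from scipy.spatial.transform import Rotation as Ro
def cloud(p):
    d=p["z_map"]; f=210/np.tan(np.radians(p["vertical_fov"])/2)
    v,u=np.mgrid[:420,:560]
    c=np.stack([(u-p["cx"])/f*d,-(v-p["cy"])/f*d,-d],-1)
    return c@Ro.from_euler("xyz",p["rotation"],degrees=True).as_matrix().T+np.array(p["position"])
def rect(C,lo,hi,box):
    m=(C[...,2]>lo)&(C[...,2]<hi)&(C[...,0]>box[0])&(C[...,0]<box[1])&(C[...,1]>box[2])&(C[...,1]<box[3])
    q=C[m]; r=cv2.minAreaRect((q[:,:2]*1000).astype(np.float32)); return len(q),np.round(np.median(q[:,2]),4),np.round(r[0],1),np.round(r[1],1),round(r[2],2),q
E
python3 - <<'E'
from h import *
p=arm.capture("top"); C=cloud(p)
save(p,"crop1.png",(110,265,120,400),2.8)
print("case top",rect(C,.05,.068,(.45,.65,-.28,-.08))[:5])
print("big",rect(C,.05,.09,(.2,.42,-.28,-.08))[:5])
print("deck",rect(C,.007,.07,(.42,.72,-.28,.27))[:5])
print("railL",rect(C,.024,.036,(.5,.57,-.07,.19))[:5], "railR",rect(C,.024,.036,(.6,.68,-.07,.19))[:5])
print("stop",rect(C,.036,.06,(.48,.72,.14,.27))[:5])
d=C[(abs(C[...,0]-.5)<.3)&(abs(C[...,1])<.3)][:,2]; print(np.histogram(d,bins=np.arange(-.006,.08,.004)))
E
```

```text
case top (2732, np.float64(0.0586), array([ 542.5, -176.4]), array([120.8,  80.4]), 73.34)
big (5733, np.float64(0.065), array([ 315.1, -172.1]), array([168.9, 113. ]), 0.76)
deck (21882, np.float64(0.0139), array([ 5.735e+02, -5.000e-01]), array([292.1, 521.3]), 1.43)
railL (777, np.float64(0.0309), array([541.2,  73.3]), array([237.7,  19.5]), 75.66) railR (859, np.float64(0.0308), array([653.4,  61.3]), array([259.8,  35.8]), 84.94)
stop (691, np.float64(0.0426), array([627.2, 204.1]), array([ 21.3, 149.7]), 77.86)
(array([ 2091, 43795, 16471,   721, 10726,  4568,   397,   465,   772,
        1400,   427,   304,   481,    91,    97,  1335,  2067,  3996,
        1440,     3,     0]), array([-0.006, -0.002,  0.002,  0.006,  0.01 ,  0.014,  0.018,  0.022,
        0.026,  0.03 ,  0.034,  0.038,  0.042,  0.046,  0.05 ,  0.054,
        0.058,  0.062,  0.066,  0.07 ,  0.074,  0.078]))
```

View pics/crop1.png

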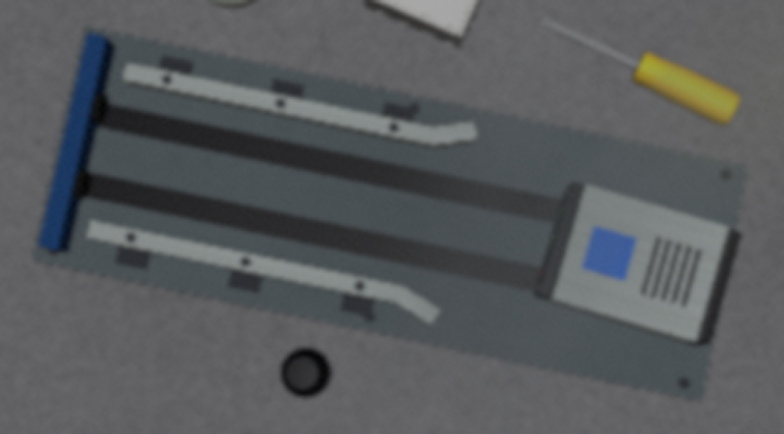

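```bash
cat >> h.py <<'E'
def lanefit(C,gray):
    th=np.radians(77.9); o=np.array([.582,-.011])
    for it in range(4):
        d=np.array([np.cos(th),np.sin(th)]); n=np.array([-d[1],d[0]])
        s=(C[...,:2]-o)@d; t=(C[...,:2]-o)@n; z=C[...,2]
        a=[];b=[]
        for sg in(1,-1):
            m=(abs(t*sg-.056)<.0095)&(s>-.01)&(s<.19)&(z>.025)&(z<.036)&(gray>110)
            k=np.polyfit(s[m],t[m],1); a.append(k[0]); b.append(k[1])
        th+=np.arctan(np.mean(a)); o=o+n*np.mean(b)
    d=np.array([np.cos(th),np.sin(th)]); n=np.array([-d[1],d[0]])
    s=(C[...,:2]-o)@d; t=(C[...,:2]-o)@n
    m=(abs(t)<.06)&(s>.19)&(s<.28)&(z>.037)&(z<.05)
    print("rails",np.round(a,4),np.round(b,4),m.sum(),"stopbar s",np.round(np.percentile(s[m],[2,50,98]),4))
    return o,th
E
python3 - <<'E'
from h import *
for n in("top","side"):
    p=arm.capture(n); C=cloud(p); g=p["pixels"].mean(-1)
    o,th=lanefit(C,g); d=np.array([np.cos(th),np.sin(th)]); nn=np.array([-d[1],d[0]])
    print(n,"lane",o,np.degrees(th))
    r=rect(C,.05,.068,(.45,.65,-.28,-.08)); c=r[2]/1000
    print(r[:5],"case s,t",(c-o)@d,(c-o)@nn)
    q=(C[...,:2]-o); s=q@d; t=q@nn; z=C[...,2]
    m=(z>.008)&(z<.017)&(abs(t)<.12)&(s>-.3)&(s<.3); print("deck s/t range",np.percentile(s[m],[.1,99.9]),np.percentile(t[m],[.5,99.5]))
E
```

```text
rails [ 0.0004 -0.0004] [ 0.0559 -0.0559] 556 stopbar s [0.21   0.2207 0.2291]
top lane [ 0.58137447 -0.0108659 ] 77.96535741966376
(2738, np.float64(0.0587), array([ 542.5, -176.5]), array([120.2,  80.6]), 73.32) case s,t -0.17009919483415814 0.0034848623373867835
deck s/t range [-0.28414276  0.24093221] [-0.0844784   0.08468527]
rails [-0.0001  0.0001] [ 0.0559 -0.0559] 271 stopbar s [0.2083 0.2174 0.2278]
side lane [ 0.58121309 -0.0108313 ] 77.9480068355432
(2559, np.float64(0.0574), array([ 542. , -177.6]), array([122.3,  81.9]), 73.37) case s,t -0.1712805343937463 0.0035275966235623277
deck s/t range [-0.28742751  0.23286992] [-0.1113511   0.08509216]
```

The crop shows the smaller silver case alone on the deck, with its label towards the stop and its plain black back cap at crop (718,288). In the lane frame the case centre is at s=-170, t=+3.5 mm, yaw -4.6°.

My plan is to set the jaws 40 mm apart across the back cap and push on two fingertips, so the case follows the tool's yaw. First I move behind the case, staying high.

```bash
python3 -m crank '[{"offset":[10,-18,0],"angular":[0,0,-0.04],"hand":40},{"offset":[32,-55,0],"angular":[0,0,-0.13],"hand":40},{"offset":[54,-95,0],"angular":[0,0,-0.22],"hand":40},{"offset":[77,-135,0],"angular":[0,0,-0.31],"hand":40},{"offset":[100,-175,0],"angular":[0,0,-0.40],"hand":40},{"offset":[122,-215,0],"angular":[0,0,-0.49],"hand":40},{"offset":[145,-255,0],"angular":[0,0,-0.58],"hand":40},{"offset":[168,-295,0],"angular":[0,0,-0.67],"hand":40},{"offset":[190,-335,0],"angular":[0,0,-0.76],"hand":40},{"offset":[212,-375,0],"angular":[0,0,-0.85],"hand":40},{"offset":[232,-410,0],"angular":[0,0,-0.93],"hand":40},{"offset":[242,-425,0],"angular":[0,0,-1.0],"hand":40}]'
```

```text
time: 2.45
ee_pos: [0.4016, 0.125, 0.2317]
tool_rot: [179.9, 0.1, 106.4]
force: [0.7, 0.3, -0.6]
opening: 0.04
```

```bash
python3 -m crank '[{"offset":[5,-16,0],"angular":[0,0,-0.02],"hand":40},{"offset":[15,-52,0],"angular":[0,0,-0.08],"hand":40},{"offset":[26,-92,0],"angular":[0,0,-0.14],"hand":40},{"offset":[38,-132,0],"angular":[0,0,-0.20],"hand":40},{"offset":[50,-172,0],"angular":[0,0,-0.26],"hand":40},{"offset":[61,-212,0],"angular":[0,0,-0.32],"hand":40},{"offset":[73,-252,0],"angular":[0,0,-0.38],"hand":40},{"offset":[84,-292,-10],"angular":[0,0,-0.44],"hand":40},{"offset":[96,-332,-20],"angular":[0,0,-0.50],"hand":40},{"offset":[107,-368,-40],"angular":[0,0,-0.55],"hand":40},{"offset":[113,-390,-60],"angular":[0,0,-0.578],"hand":40},{"offset":[113,-394,-80],"angular":[0,0,-0.578],"hand":40}]'
python3 - <<'E'
from h import *
print(arm.read_state()["ee_pos"],arm.read_state()["tool_rot"])
p=arm.capture("side"); save(p,"side1.png",(180,360,220,460),3)
E
```

```text
time: 3.65
ee_pos: [0.5151, -0.2722, 0.151]
tool_rot: [179.9, 0.1, 73.1]
force: [-0.3, 0.1, -0.1]
opening: 0.04
[ 0.51511054 -0.27217692  0.1509735 ] [1.79870068e+02 1.17501736e-01 7.30542230e+01]
```

View pics/side1.png

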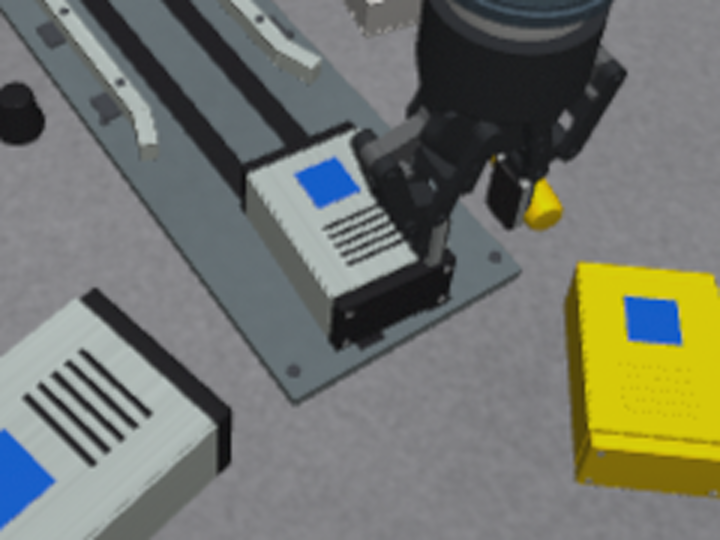

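The hand is centred behind the case, with the jaws parallel to its back end (crop about 390,290). Nothing is between them, so I go down.

```bash
python3 -m crank '[{"offset":[0,0,-10],"angular":[0,0,0.003],"hand":40},{"offset":[0,0,-35],"angular":[0,0,0.003],"hand":40},{"offset":[0,0,-60],"angular":[0,0,0.003],"hand":40},{"offset":[0,0,-85],"angular":[0,0,0.003],"hand":40},{"offset":[0,0,-105],"angular":[0,0,0.003],"hand":40},{"offset":[0,0,-117],"angular":[0,0,0.003],"hand":40},{"offset":[0,0,-120],"angular":[0,0,0.003],"hand":40},{"offset":[0,0,-120],"angular":[0,0,0.003],"hand":40}]'
python3 - <<'E'
from h import *
p=arm.capture("side"); save(p,"side2.png",(180,360,220,460),3)
p=arm.capture("top"); C=cloud(p); r=rect(C,.05,.064,(.5,.62,-.19,-.08)); print(r[:5])
E
```

```text
time: 4.5
ee_pos: [0.5132, -0.2699, 0.0274]
tool_rot: [-179.8, -0.0, 73.3]
force: [-0.8, -0.3, -0.0]
opening: 0.04
(1694, np.float64(0.0587), array([ 547.6, -159.2]), array([84.2, 80.2]), 73.19)
```

View pics/side2.png

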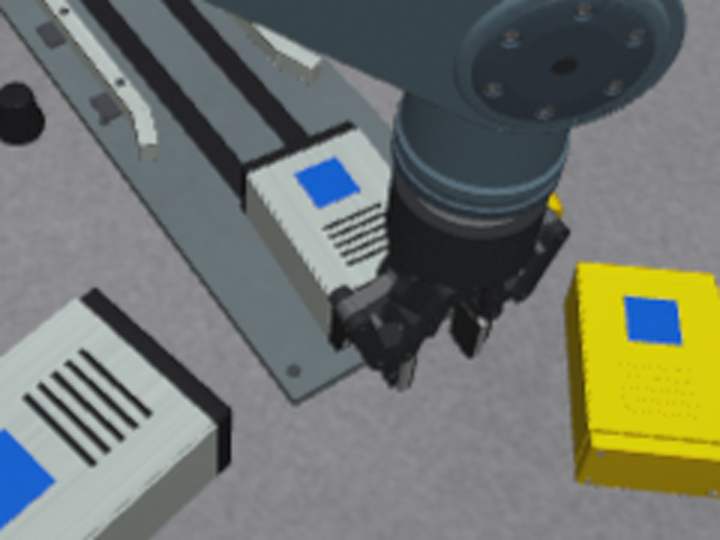

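```bash
cat > plan.py <<'E'
from h import *
import sys
# lane frame: o,th ; lane-frame pose of case back (s,t mm, psi deg), turn to zero over L, list travel values
o=np.array([581.3,-10.85]); th=77.96
def w(s,t): a=np.radians(th); return o+np.array([s*np.cos(a)-t*np.sin(a), s*np.sin(a)+t*np.cos(a)])
def plan(s0,t0,p0,p1,L,us,ztgt,lead=0):
    st=arm.read_state(); e=st["ee_pos"]*1000; yaw=st["tool_rot"][2]
    for u in us:
        v=np.linspace(0,u,400); psi=np.radians(p0+(p1-p0)*np.clip(v/L,0,1))
        s=s0+np.trapezoid(np.cos(psi),v); t=t0+np.trapezoid(np.sin(psi),v)
        x=w(s-(11-lead)*np.cos(psi[-1]),t-(11-lead)*np.sin(psi[-1]))
        print(u,np.round([x[0]-e[0],x[1]-e[1],ztgt-e[2]],1),"ang",round(np.radians(th+np.degrees(psi[-1])-yaw),4))
E
python3 - <<'E'
from plan import *
plan(-230,8.3,-4.63,0,200,[-26,-20,-12,-6,-3,0,3,8,15,23,31,39,45,48],32)
E
```

```text
-26 [0.8 1.  3.7] ang 0.0006
-20 [2.6 6.7 3.7] ang 0.0006
-12 [ 4.9 14.4  3.7] ang 0.0006
-6 [ 6.6 20.1  3.7] ang 0.0006
-3 [ 7.4 23.   3.7] ang 0.0006
0 [ 8.3 25.9  3.7] ang 0.0006
3 [ 9.2 28.8  3.7] ang 0.0018
8 [10.6 33.5  3.7] ang 0.0039
15 [12.6 40.2  3.7] ang 0.0067
23 [14.9 47.9  3.7] ang 0.0099
31 [17.1 55.6  3.7] ang 0.0132
39 [19.4 63.3  3.7] ang 0.0164
45 [21.  69.   3.7] ang 0.0188
48 [21.8 71.9  3.7] ang 0.02
```

```bash
python3 -m crank '[{"offset":[1.7,4,4],"angular":[0,0,0],"hand":40},{"offset":[4,12,4],"angular":[0,0,0],"hand":40},{"offset":[6.6,20,4],"angular":[0,0,0],"hand":40},{"offset":[7.6,23.5,4],"angular":[0,0,0],"hand":40},{"offset":[8.5,26.5,4],"angular":[0,0,0.001],"hand":40},{"offset":[9.5,30,4],"angular":[0,0,0.002],"hand":40},{"offset":[11,34,4],"angular":[0,0,0.004],"hand":40},{"offset":[12.6,40,4],"angular":[0,0,0.007],"hand":40},{"offset":[14.8,47.5,4],"angular":[0,0,0.01],"hand":40},{"offset":[16.6,54,4],"angular":[0,0,0.0125],"hand":40},{"offset":[17.7,58,4],"angular":[0,0,0.014],"hand":40},{"offset":[18.2,59.5,4],"angular":[0,0,0.0148],"hand":40}]'
cat > look.py <<'E'
from plan import *
from scipy.optimize import minimize
def look(lo=.050,hi=.0635):
    st=arm.read_state(); e=st["ee_pos"]*1000; print("tcp",np.round(e,1),"yaw rel",round(st["tool_rot"][2]-th,2),"f",np.round(st["force"],1))
    p=arm.capture("top"); C=cloud(p); a=np.radians(th); d=np.array([np.cos(a),np.sin(a)]); n=np.array([-d[1],d[0]])
    q=(C[...,:2]*1000-o); S=q@d; T=q@n; Z=C[...,2]
    k=(e[:2]-o)@d
    m=(Z>lo)&(Z<hi)&(abs(T)<60)&(S>k+45)&(S<k+150)   # front part of the lid/cap, ahead of the hand
    s,t=S[m],T[m]; b=np.arange(k+50,s.max()-6,3.)
    c=[(np.mean([lo_:=t[(abs(s-x)<1.5)].min(),hi_:=t[(abs(s-x)<1.5)].max()]),hi_-lo_) for x in b if (abs(s-x)<1.5).sum()>20]
    c=np.array(c); bb=b[:len(c)]; g=abs(c[:,1]-np.median(c[:,1]))<4
    f=np.polyfit(bb[g],c[g,0],1); w=(abs(t-np.median(t))<30)
    tb=np.arange(-27,28,3.); fr=np.array([np.r_[s[abs(t-x)<1.5],-999].max() for x in tb]); h=np.polyfit(tb,fr,1)
    print("n",g.sum(),"width",np.median(c[:,1]).round(1),"mid-line psi",np.degrees(f[0]).round(2),"front-edge psi",(-np.degrees(h[0])).round(2),"front s",h[1].round(1),"front t",np.polyval(f,h[1]).round(1),"tcp s,t",k.round(1),((e[:2]-o)@n).round(1))
    return p
E
python3 - <<'E'
from look import *
look()
E
```

```text
time: 5.8
ee_pos: [0.5322, -0.2106, 0.0324]
tool_rot: [-179.9, 0.0, 74.2]
force: [-2.6, -4.6, 1.9]
opening: 0.04
tcp [ 532.2 -210.6   32.4] yaw rel -3.78 f [-2.6 -4.6  1.9]
n 26 width 78.9 mid-line psi -3.71 front-edge psi -3.33 front s -74.6 front t -1.9 tcp s,t -205.6 6.4
```

The fingers are flat on the back cap, since tool yaw and case yaw agree. I continue the turning push.

Run:
```python
from look import *
plan(-194.6,5.9,-3.78,0,168,[3,10,18,26,34,42,50,58,66,72,76,78],32)
```

```text
3 [ 0.6  2.9 -0.4] ang 0.0013
10 [ 2.5  9.6 -0.4] ang 0.004
18 [ 4.6 17.3 -0.4] ang 0.0072
26 [ 6.8 25.  -0.4] ang 0.0103
34 [ 8.9 32.7 -0.4] ang 0.0135
42 [11.  40.5 -0.4] ang 0.0166
50 [13.1 48.2 -0.4] ang 0.0197
58 [15.1 55.9 -0.4] ang 0.0229
66 [17.2 63.7 -0.4] ang 0.026
72 [18.7 69.5 -0.4] ang 0.0284
76 [19.7 73.3 -0.4] ang 0.0299
78 [20.2 75.3 -0.4] ang 0.0307
```

```bash
python3 -m crank '[{"offset":[0.7,3,0],"angular":[0,0,0.001],"hand":40},{"offset":[2.5,9.6,0],"angular":[0,0,0.004],"hand":40},{"offset":[4.6,17.3,0],"angular":[0,0,0.007],"hand":40},{"offset":[6.8,25,0],"angular":[0,0,0.010],"hand":40},{"offset":[8.9,32.7,0],"angular":[0,0,0.0135],"hand":40},{"offset":[11,40.5,0],"angular":[0,0,0.0165],"hand":40},{"offset":[13.1,48.2,0],"angular":[0,0,0.02],"hand":40},{"offset":[15.1,56,0],"angular":[0,0,0.023],"hand":40},{"offset":[17.2,63.7,0],"angular":[0,0,0.026],"hand":40},{"offset":[18.7,69.5,0],"angular":[0,0,0.0285],"hand":40},{"offset":[19.7,73.3,0],"angular":[0,0,0.030],"hand":40},{"offset":[20.2,75.3,0],"angular":[0,0,0.0305],"hand":40}]'
python3 - <<'E'
from look import *
p=look(); save(p,"top2.png",(110,265,120,400),2.8)
E
```

```text
time: 7.05
ee_pos: [0.5524, -0.1349, 0.0324]
tool_rot: [-179.9, 0.0, 76.0]
force: [-0.8, -5.5, 2.8]
opening: 0.0402
tcp [ 552.4 -134.9   32.4] yaw rel -2.01 f [-0.8 -5.5  2.8]
n 18 width 78.7 mid-line psi -1.93 front-edge psi -1.8 front s 3.6 front t -2.4 tcp s,t -127.4 2.4
```

View pics/top2.png

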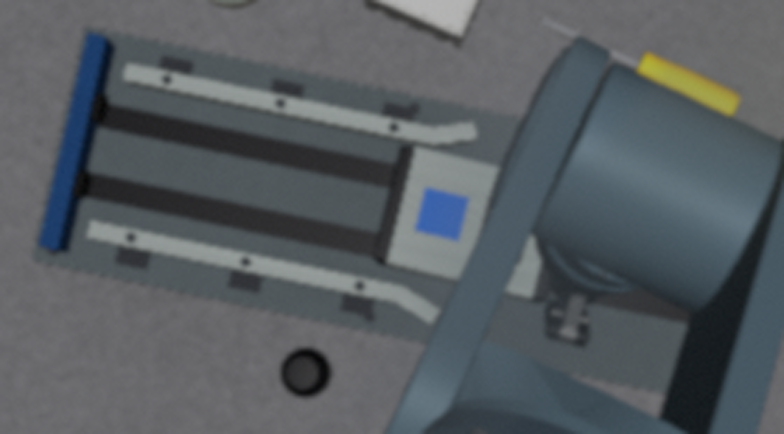

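The case front (crop about 395,205) is between the rails with 7 mm or more free on each side. I straighten it over the next 80 mm.

Run:
```python
from look import *
plan(-116.4,1.8,-2.0,0,80,[4,12,22,32,42,52,62,72,82,90,95,97],32)
```

```text
4 [ 1.1  3.6 -0.4] ang 0.002
12 [ 3.  11.4 -0.4] ang 0.0055
22 [ 5.4 21.1 -0.4] ang 0.0098
32 [ 7.8 30.8 -0.4] ang 0.0142
42 [10.1 40.5 -0.4] ang 0.0186
52 [12.4 50.3 -0.4] ang 0.0229
62 [14.6 60.  -0.4] ang 0.0273
72 [16.8 69.8 -0.4] ang 0.0317
82 [19.  79.6 -0.4] ang 0.0352
90 [20.6 87.4 -0.4] ang 0.0352
95 [21.7 92.3 -0.4] ang 0.0352
97 [22.1 94.2 -0.4] ang 0.0352
```

```bash
python3 -m crank '[{"offset":[1.1,3.6,0],"angular":[0,0,0.002],"hand":40},{"offset":[3,11.4,0],"angular":[0,0,0.0055],"hand":40},{"offset":[5.4,21,0],"angular":[0,0,0.010],"hand":40},{"offset":[7.8,30.8,0],"angular":[0,0,0.014],"hand":40},{"offset":[10.1,40.5,0],"angular":[0,0,0.0185],"hand":40},{"offset":[12.4,50.3,0],"angular":[0,0,0.023],"hand":40},{"offset":[14.6,60,0],"angular":[0,0,0.0275],"hand":40},{"offset":[16.8,69.8,0],"angular":[0,0,0.0315],"hand":40},{"offset":[19,79.5,0],"angular":[0,0,0.035],"hand":40},{"offset":[20.6,87.4,0],"angular":[0,0,0.035],"hand":40},{"offset":[21.7,92.3,0],"angular":[0,0,0.035],"hand":40},{"offset":[22.1,94.2,0],"angular":[0,0,0.035],"hand":40}]'
python3 - <<'E'
from look import *
p=look()
plan(-116.4+97,0,0,0,80,[4,12,22,32,42,52,62,72,82,90,95,97],32)
E
```

```text
time: 8.3
ee_pos: [0.5745, -0.0403, 0.0324]
tool_rot: [-179.9, 0.0, 78.0]
force: [-1.5, -6.6, 3.3]
opening: 0.0397
tcp [574.5 -40.3  32.4] yaw rel 0.01 f [-1.5 -6.6  3.3]
n 10 width 28.9 mid-line psi -53.61 front-edge psi 0.13 front s 100.5 front t -42.0 tcp s,t -30.3 0.5
4 [ 1.3  3.5 -0.4] ang -0.0002
12 [ 3.  11.3 -0.4] ang -0.0002
22 [ 5.1 21.1 -0.4] ang -0.0002
32 [ 7.2 30.9 -0.4] ang -0.0002
42 [ 9.2 40.6 -0.4] ang -0.0002
52 [11.3 50.4 -0.4] ang -0.0002
62 [13.4 60.2 -0.4] ang -0.0002
72 [15.5 70.  -0.4] ang -0.0002
82 [17.6 79.8 -0.4] ang -0.0002
90 [19.2 87.6 -0.4] ang -0.0002
95 [20.3 92.5 -0.4] ang -0.0002
97 [20.7 94.4 -0.4] ang -0.0002
```

```bash
python3 -m crank '[{"offset":[0.8,4,0],"angular":[0,0,0],"hand":40},{"offset":[2.5,12,0],"angular":[0,0,0],"hand":40},{"offset":[4.6,21.5,0],"angular":[0,0,0],"hand":40},{"offset":[6.6,31,0],"angular":[0,0,0],"hand":40},{"offset":[8.6,40.5,0],"angular":[0,0,0],"hand":40},{"offset":[10.7,50,0],"angular":[0,0,0],"hand":40},{"offset":[12.7,59.5,0],"angular":[0,0,0],"hand":40},{"offset":[14.7,69,0],"angular":[0,0,0],"hand":40},{"offset":[16.4,77,0],"angular":[0,0,0],"hand":40},{"offset":[17.7,83,0],"angular":[0,0,0],"hand":40},{"offset":[18.5,87,0],"angular":[0,0,0],"hand":40},{"offset":[18.8,88,0],"angular":[0,0,0],"hand":40}]'
python3 - <<'E'
from look import *
p=look(); save(p,"top3.png",(110,265,120,400),2.8)
E
```

```text
time: 9.55
ee_pos: [0.593, 0.0477, 0.0324]
tool_rot: [-179.8, 0.0, 78.0]
force: [-1.7, -6.8, 4.7]
opening: 0.0399
tcp [593.   47.7  32.4] yaw rel 0.02 f [-1.7 -6.8  4.7]
n 10 width 23.2 mid-line psi 1.43 front-edge psi -1358.05 front s -694.8 front t 8.6 tcp s,t 59.7 0.8
```

View pics/top3.png

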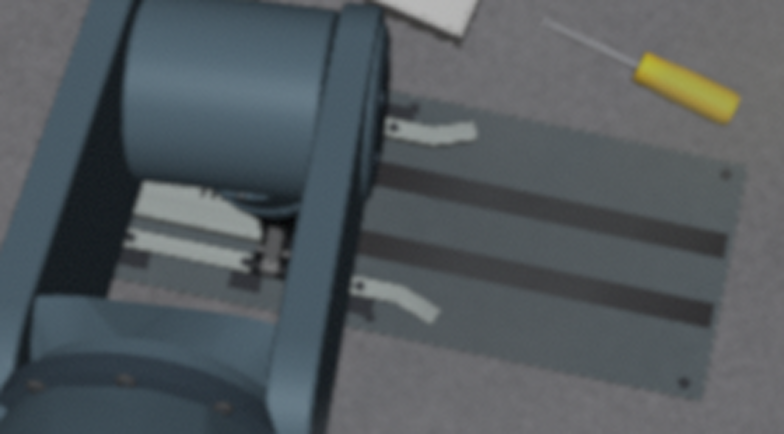

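The arm hides the case front from above, so I check from the side camera.

Run:
```python
from look import *
p=arm.capture("side"); save(p,"side3.png",(110,260,180,380),3.6)
C=cloud(p); a=np.radians(th); d=np.array([np.cos(a),np.sin(a)]); n=np.array([-d[1],d[0]])
q=C[...,:2]*1000-o; S=q@d; T=q@n; Z=C[...,2]
m=(Z>.052)&(Z<.0605)&(abs(T)<48)&(S>80)&(S<205)
for x in range(120,205,6):
    k=m&(abs(S-x)<3); print(x,k.sum(),np.round(np.percentile(T[k],[1,99]),1) if k.sum() else "")
m2=(Z>.02)&(Z<.05)&(T>36)&(T<44)&(S>90)&(S<180); print("left face t",np.polyfit(S[m2],T[m2],1) if m2.sum()>5 else m2.sum(), m2.sum())
```

```text
120 11 [ 6.7 40.9]
126 10 [ 4.6 40.9]
132 7 [36.9 41.2]
138 7 [35.8 41.1]
144 7 [35.6 41. ]
150 20 [ 2.8 41.5]
156 31 [-0.6 40. ]
162 43 [-5.2 41.1]
168 40 [-8.5 41. ]
174 45 [-13.3  40.9]
180 42 [-15.2  40.6]
186 41 [-16.6  40.5]
192 7 [-16.8  29.1]
198 0 
204 0 
left face t [-7.09207172e-04  4.06958168e+01] 163
```

View pics/side3.png

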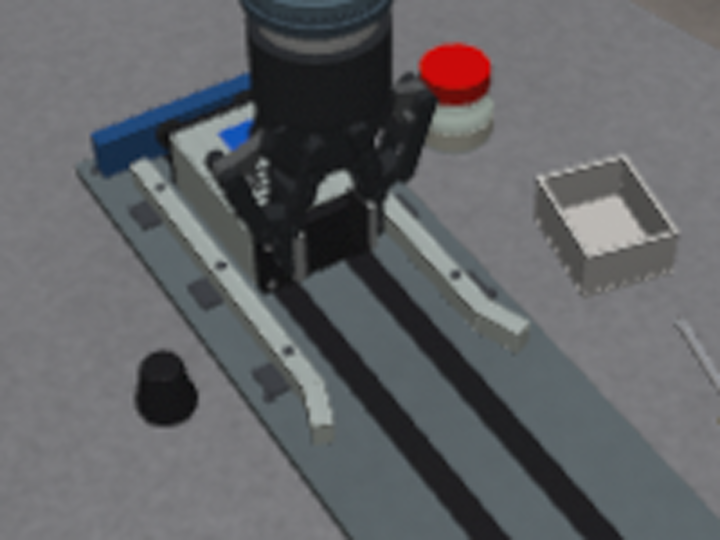

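From the side the case is centred (left face at t=40.6 mm), straight, and about 17 mm from the buffers. I make the final approach slowly and watch the force.

```bash
python3 -m crank '[{"offset":[0.4,2,0],"angular":[0,0,0],"hand":40},{"offset":[1,5,0],"angular":[0,0,0],"hand":40},{"offset":[1.7,8,0],"angular":[0,0,0],"hand":40},{"offset":[2.2,10.5,0],"angular":[0,0,0],"hand":40},{"offset":[2.6,12.2,0],"angular":[0,0,0],"hand":40},{"offset":[2.9,13.6,0],"angular":[0,0,0],"hand":40},{"offset":[3.1,14.4,0],"angular":[0,0,0],"hand":40},{"offset":[3.1,14.4,0],"angular":[0,0,0],"hand":40}]'; python3 -m crank '[{"offset":[0.1,0.5,0],"angular":[0,0,0],"hand":40},{"offset":[0.2,1,0],"angular":[0,0,0],"hand":40},{"offset":[0.2,1,0],"angular":[0,0,0],"hand":40}]'
```

```text
time: 10.45
ee_pos: [0.5959, 0.0617, 0.0324]
tool_rot: [-179.8, 0.0, 78.0]
force: [-1.0, -5.7, 4.1]
opening: 0.0397
time: 10.75
ee_pos: [0.5959, 0.0621, 0.0324]
tool_rot: [-179.8, 0.1, 77.9]
force: [0.0, -6.0, 4.3]
opening: 0.0401
```

```bash
python3 -m crank '[{"offset":[0.2,1,0],"angular":[0,0,0],"hand":40},{"offset":[0.4,1.7,0],"angular":[0,0,0],"hand":40},{"offset":[0.5,2.2,0],"angular":[0,0,0],"hand":40},{"offset":[0.5,2.2,0],"angular":[0,0,0],"hand":40}]'; python3 -m crank '[{"offset":[0.2,0.8,0],"angular":[0,0,0],"hand":40},{"offset":[0.3,1.4,0],"angular":[0,0,0],"hand":40},{"offset":[0.3,1.4,0],"angular":[0,0,0],"hand":40}]'
```

```text
time: 11.15
ee_pos: [0.5962, 0.0638, 0.0324]
tool_rot: [-179.8, 0.1, 77.9]
force: [-1.6, -5.6, 2.9]
opening: 0.0399
time: 11.45
ee_pos: [0.5964, 0.0646, 0.0324]
tool_rot: [-179.7, 0.1, 77.9]
force: [-0.9, -6.9, 2.9]
opening: 0.0398
```

```bash
python3 -m crank '[{"offset":[0.2,0.8,0],"angular":[0,0,0],"hand":40},{"offset":[0.3,1.6,0],"angular":[0,0,0],"hand":40},{"offset":[0.4,2,0],"angular":[0,0,0],"hand":40},{"offset":[0.4,2,0],"angular":[0,0,0],"hand":40}]'; python3 -m crank '[{"offset":[0.2,0.8,0],"angular":[0,0,0],"hand":40},{"offset":[0.3,1.4,0],"angular":[0,0,0],"hand":40},{"offset":[0.3,1.4,0],"angular":[0,0,0],"hand":40}]'
python3 - <<'E'
from look import *
p=arm.capture("side"); save(p,"side4.png",(120,200,190,300),7)
C=cloud(p); a=np.radians(th); d=np.array([np.cos(a),np.sin(a)])
E
```

```text
time: 11.85
ee_pos: [0.5965, 0.0655, 0.0324]
tool_rot: [-179.7, 0.2, 77.9]
force: [-1.8, -8.3, 4.3]
opening: 0.0402
time: 12.15
ee_pos: [0.5964, 0.0655, 0.0324]
tool_rot: [-179.7, 0.3, 77.8]
force: [-2.2, -9.5, 4.4]
opening: 0.0397
```

View pics/side4.png

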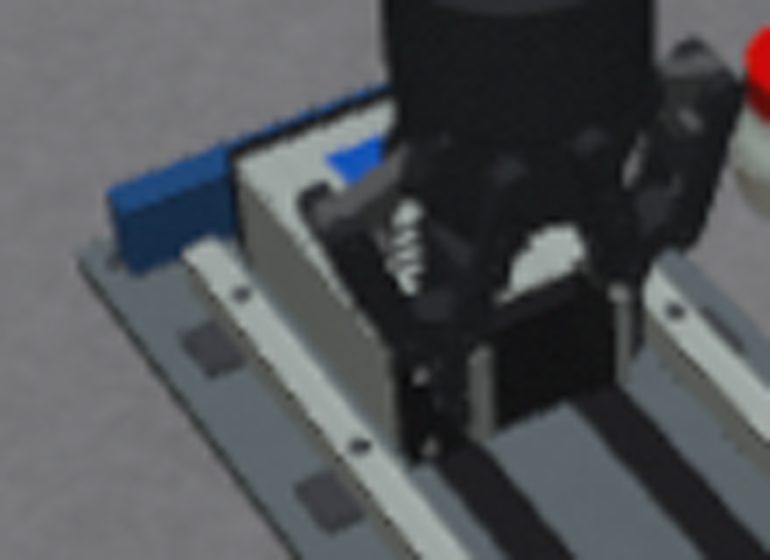

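The hand has stopped advancing (s about 208.8, expected 208) while the force climbs, so the case is probably at the buffers. One firm press will confirm it, with yaw corrected.

```bash
python3 -m crank '[{"offset":[0.3,1.5,0],"angular":[0,0,0.002],"hand":40},{"offset":[0.5,2.5,0],"angular":[0,0,0.003],"hand":40},{"offset":[0.7,3.5,0],"angular":[0,0,0.003],"hand":40},{"offset":[0.7,3.5,0],"angular":[0,0,0.003],"hand":40}]'
```

```text
time: 12.6
ee_pos: [0.5966, 0.0655, 0.0324]
tool_rot: [-179.6, 0.6, 78.0]
force: [-3.4, -18.3, 5.4]
opening: 0.04
```

The force rose to 18 N with no movement, so the case is seated. Now I back straight off, then lift.

```bash
python3 -m crank '[{"offset":[-0.2,-1,0],"angular":[0,0,0],"hand":40},{"offset":[-0.5,-2.5,0],"angular":[0,0,0],"hand":40},{"offset":[-1.3,-6,0],"angular":[0,0,0],"hand":40},{"offset":[-2.6,-12,0],"angular":[0,0,0],"hand":40},{"offset":[-5,-24,0],"angular":[0,0,0],"hand":40},{"offset":[-8.5,-40,0],"angular":[0,0,0],"hand":40},{"offset":[-12.5,-58,0],"angular":[0,0,0],"hand":40},{"offset":[-15.5,-72,5],"angular":[0,0,0],"hand":40},{"offset":[-17,-80,25],"angular":[0,0,0],"hand":40},{"offset":[-17,-80,60],"angular":[0,0,0],"hand":40},{"offset":[-17,-80,100],"angular":[0,0,0],"hand":40},{"offset":[-17,-80,140],"angular":[0,0,0],"hand":40}]'; python3 -m crank '[{"offset":[-10,-15,20],"angular":[0,0,0],"hand":40},{"offset":[-30,-50,50],"angular":[0,0,0],"hand":40},{"offset":[-50,-90,80],"angular":[0,0,0],"hand":40},{"offset":[-70,-130,100],"angular":[0,0,0],"hand":40},{"offset":[-90,-170,110],"angular":[0,0,0],"hand":40},{"offset":[-105,-210,110],"angular":[0,0,0],"hand":40},{"offset":[-120,-245,110],"angular":[0,0,0],"hand":40},{"offset":[-125,-260,110],"angular":[0,0,0],"hand":40},{"offset":[-125,-260,110],"angular":[0,0,0],"hand":40}]'
python3 - <<'E'
from look import *
for nme in("top","side"):
    p=arm.capture(nme); save(p,nme+"5.png")
    C=cloud(p); a=np.radians(th); d=np.array([np.cos(a),np.sin(a)]); n=np.array([-d[1],d[0]])
    g=p["pixels"].mean(-1)
    r=rect(C,.051,.066,(.5,.7,.04,.24)); c=r[2]-o; print(nme,r[:5],"s,t",c@d,c@n)
    for t in("jar","tub","loupe","driver","case_front","lane_stop"):
        print(t,[(np.round(x["point"],3).tolist(),round(x["confidence"],2)) for x in arm.spot_point(p,t)][:2])
E
```

```text
time: 13.8
ee_pos: [0.579, -0.0156, 0.1739]
tool_rot: [-179.6, 0.6, 77.9]
force: [-0.1, -1.4, 0.0]
opening: 0.0402
time: 14.7
ee_pos: [0.4528, -0.2777, 0.2841]
tool_rot: [-179.6, 0.6, 77.7]
force: [0.5, 0.5, 0.5]
opening: 0.0396
top (2755, np.float64(0.0588), array([611.7, 135.4]), array([120.4,  80.5]), 77.98) s,t 149.37409688250182 0.7756806926588844
jar [([0.753, 0.101, 0.001], 0.87)]
tub [([0.738, -0.037, 0.002], 0.93)]
loupe [([0.473, 0.051, -0.002], 0.61)]
driver [([0.684, -0.185, 0.0], 0.91), ([0.578, -0.03, 0.012], 0.45)]
case_front [([0.64, -0.323, 0.001], 0.93), ([0.62, 0.196, 0.011], 0.45)]
lane_stop [([0.619, 0.193, 0.01], 0.72)]
side (1413, np.float64(0.0573), array([611.4, 134. ]), array([123.7,  81.8]), 77.66) s,t 147.94231543003025 0.7770490341282965
jar [([0.753, 0.102, 0.001], 0.64)]
tub [([0.624, 0.198, 0.014], 0.51)]
loupe [([0.468, 0.049, 0.003], 0.85)]
driver [([0.685, -0.182, -0.0], 0.67)]
case_front [([0.233, -0.167, -0.002], 0.81), ([0.625, 0.196, 0.016], 0.64)]
lane_stop [([0.624, 0.198, 0.013], 0.95)]
```

```bash
python3 -c "
import cv2,numpy as np
a=cv2.imread('pics/top5.png');b=cv2.imread('pics/side5.png')
cv2.imwrite('pics/both.png',np.vstack([cv2.resize(a[90:265,110:400],(600,362)),cv2.resize(b[100:330,170:470],(600,238*600//600+0))])[:600])"
```

```text
(no output)
```

View pics/both.png

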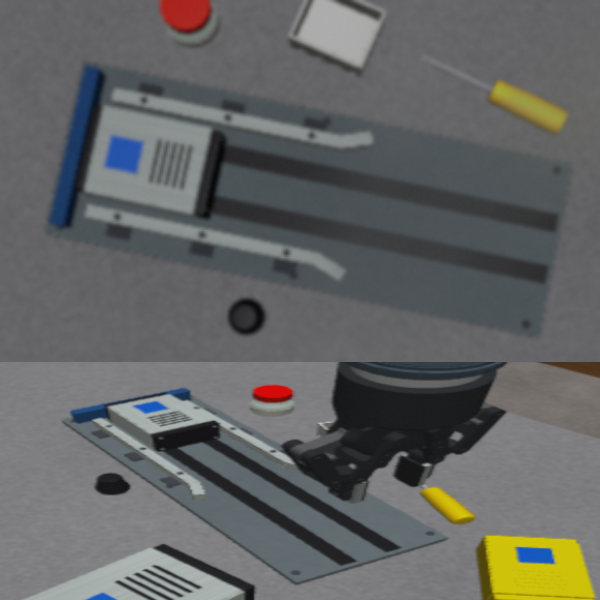

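The case sits against the buffers, straight and centred with clear gaps to both rails, and the hand is clear. I hand in.

```bash
python3 -c "
from cell import arm
print(arm.job_done(), arm.read_state()['time'])"
```

```text
the job is handed in; nothing more can be done
the job is handed in; nothing more can be done
```

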